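Open the child-safe cap of a descaler bottle

TASK

Open the squat descaler bottle that is clamped in the dark holder: push its wide ribbed safety cap down, keep it pushed while you turn it anticlockwise (seen from above) until the stroke on the cap points at the stroke on the bottle's shoulder, and lift it off. Finish still holding the cap in the gripper, level and clear above the bottle, a few centimetres over the neck. Leave the jar and the mug where they stand.

Things in the scene. Friction and masses are not known exactly. Their poses are not given: they have to be found in the camera images.
- descaler: Squat white bottle, 72 mm diameter to height 58 mm, sloping in to a 28 mm neck at 81 mm; stands in a dark 82 mm clamp collar (38 mm high) on a black plate 110 x 110 x 8 mm with a small clamp screw at its -x side. Bottle and holder are one fixed piece. Origin: centre of the plate's underside, on the bottle's axis; z up. Locked, the cap's origin is 100 mm above it and the cap's x axis equals its x.
- neck_top (a point): Centre of the neck's upper end, 114 mm above the bottle's origin. A sprung rubber seal, 22 mm diameter, stands 10 mm out of it (12 mm when uncapped). Hidden under the cap until it is lifted. Room round the bottle: over the hob, to its left, hangs a hood 0.66 m above the worktop (swing across low and pulled back); a tall cabinet side stands to its right at about y = -0.5.
- open_mark (a point): Dark stroke on the bottle's shoulder, 32 mm from the axis, 69 mm above the bottle's origin, 60 degrees anticlockwise (seen from above) from the bottle's +x.
- cap: Loose grey ribbed cap, an upturned cup: 52 mm outside (54 over ribs), 28 mm high, about 35 g. Origin: centre of its underside; z up. Can be gripped across from above at any yaw; the shoulder is 20 mm below its lower edge. A spring pushes it up with 4 N. Locked, it can neither turn nor lift. Pushed down 4.5 to 7.5 mm (7 to 9.5 N) it turns anticlockwise only; bottom stop at 8 mm.
- cap_mark (a point): Dark stroke on the cap's flat top, 16 mm from its centre along the cap's +x, 28 mm above the cap's origin. Turned anticlockwise by 40 to 80 degrees (best 60: this stroke in the direction of the shoulder's stroke) the cap lifts straight off; a stop blocks it soon after 80 degrees.
- jar: Bystander: closed jar with a plain lid, 72 mm diameter, 90 mm high, loose on the worktop without a holder. Origin: centre of its underside.
- mug: Bystander: patterned mug, 92 x 127 x 93 mm with its handle, loose. Origin at its underside.

How it is judged:
By the outcome, as a careful person would: the job done as asked, in the order asked, and still so for the second after the job is handed in, while the arm keeps its last pose, push and grip.
It also fails if it takes over 32 s, if anything falls off the work surface, if the arm or the gripper's body presses on something with over 40 N, if the wrist force passes 120 N, or if a joint passes its speed limit or range.

ROBOT

A 6-joint arm with a two-finger parallel gripper is mounted at the origin on a cart in front of the work surface, level with it; the furniture and walls round the work are solid. World frame = base frame: x ahead of the robot, y to its left, z up, the work surface at z = 0. Lengths are in m, angles in rad, forces in N, time in s.
With the tool pointing down it reaches from about 0.225 to 0.875 m from the base axis. Payload 3.4 kg.
Tool frame: the origin (TCP) lies at the very end of the fingers, on their centre line; the grasp point (between the pads) lies 19 mm behind it; z points along the fingers, y is the line along which they close (so a half turn about z gives the same grasp; the last joint's range is limited). The gripper opens to 85 mm and grips with 20 to 120 N. Pads are 22 mm wide; open, the fingers measure 114 mm over their backs; the gripper's body (76 mm by 85 mm) begins 54 mm behind the grasp point. The pads swing forward as they close: fully open they stand 13 mm farther back than shut.
Start: joints at [1.101, 0.276, 1.505, -0, 1.361, -0.121], TCP at [0.197, 0.54, 0.231] pointing down, gripper open.
Joint ranges: [-2.89, 2.89], [-0.75, 2.08], [0.22, 2.7], [-1.18, 4.32], [0.11, 2.71], [-2.7, 2.7]. Speed limits (rad/s): [2.57, 2.57, 3.14, 3.14, 3.14, 3.14].

INTERFACE

Orientations are given as a unit quaternion [w, x, y, z].
In Python, from rig import get_state, optics, sign_off gives the robot as it stands.
- The arm moves only by the tool send_rows, never from a script. Its argument "increments" is a list of rows, each an object with "gripper": the gripper's target within -1 to 1 (shut at 1, half-way at 0, fully open at -1); "linear": the shift along the world's x, y, z in m, a list of three; "delta_rot": the turn, a rotation vector about the world's x, y, z in rad, a list of three. In form: [{"gripper": gripper, "linear": [dx, dy, dz], "delta_rot": [rx, ry, rz]}, ...]. A call has 1 to 8 rows; each row is the pose to reach, as a shift and turn from the pose commanded when the call began; what a row does not reach only later rows make up. A row lasts 1/10 s, in which the tool goes at most 50 mm and 8.59 degrees, less where a joint would pass 70% of its speed; a pose out of reach is approached as far as the arm can. A call with a gripper value outside its range is refused whole. The fingers move at their own pace and stop on an object; "newtons" is the grip in N (left out, the last holds). Time passes only in rows, so rows that repeat a pose let the fingers close. It gives the time, the measured TCP pose, the force, the opening and the grip force at its end, in the units of the state.
- get_state(): the state, without advancing time (a new reading comes with each control period).
- optics.get_image(name): name is "scene" or "top" or "wrist"; returns a dict with "pixels" (420x560x3 uint8, blue, green, red), "K" (3x3 intrinsics, pixels), "rvec" (rotation vector, rad) and "tvec" (3), from world to camera coordinates, as OpenCV has them; the wrist camera has in their place "T_tool_cam" (4x4, takes a point from camera to tool coordinates, whose origin is the TCP and whose axes are the flange's). Camera axes: x right, y down, z forward; pixel columns grow to the right and rows downward; lengths in m; the calibration is good to about 2 mm. A picture is of the moment at which its call begins: read the wrist's pose just before it. There is no depth.
- sign_off(): hands the job in; it is judged then, once.
The state is a dict: "clock": time; "qpos": joint angles; "qd": joint speeds; "effort": joint torques, N m; "position": TCP position; "ee_rot": TCP orientation; "contact_force": force on the tool from outside, world axes, zero at the start; "moment": the same for the moment, N m; "width": finger opening in m; "gripper_force": force on a finger pad.
Only numpy, scipy, OpenCV 4.12 (cv2) and the standard library are available. Lean on these libraries where they do the work, as an engineer would, in place of code of your own. Each camera call takes 0.05 s, during which the arm holds its last target. There are 200 camera calls.

## Working session

There is one attempt and no reset: what is moved stays moved. The work goes in short steps, Python scripts to look and compute and a tool call to move; the robot and the scene stay as the last step left them, time stands still between calls to the robot, and variables do not carry over. Pictures are saved under pics/ and viewed, at most 10 in all, crops included, and the job is handed in when it is done.

Besides the shell and the picture viewer there is one more tool, called by a JSON object that holds its "op" and its "data". send_rows: Moves the arm, as the interface text tells. Its arguments: {"type":"object","properties":{"increments":{"type":"array"},"newtons":{"type":"number"}},"required":["increments"]}

```bash
mkdir -p pics; python3 - <<'E'
from rig import get_state, optics
import cv2,numpy as np
s=get_state(); print(s)
a=optics.get_image("scene");b=optics.get_image("top")
for n,i in(("scene",a),("top",b)):
    cv2.imwrite(f"pics/{n}0.png",i["pixels"]); print(i["K"],i["rvec"],i["tvec"])
E
```

```text
{'clock': 0.0, 'qpos': array([ 1.10102228e+00,  2.76611860e-01,  1.50613812e+00,  1.09347300e-05,
        1.36066572e+00, -1.20969721e-01]), 'qd': array([ 1.53862100e-03, -1.08979853e-04,  2.52057377e-04, -6.49014901e-05,
       -5.33719447e-04,  7.47679020e-04]), 'effort': array([-1.62523771e-03, -4.16770005e+01, -2.45802158e+01, -4.85433120e-04,
        1.11640131e-02, -1.13160340e-05]), 'position': array([0.19626961, 0.5399159 , 0.23042809]), 'ee_rot': array([-2.70455150e-04,  1.73520456e-01,  9.84829843e-01, -8.70493071e-04]), 'contact_force': array([0.0678088 , 0.78476201, 0.31173276]), 'moment': array([0.02445078, 0.01080861, 0.02748343]), 'gripper_force': 0.0, 'width': 0.08508427696724169}
[[379.17197865   0.         283.18325261]
 [  0.         379.17197865 208.00853637]
 [  0.           0.           1.        ]] [ 1.89234765 -1.32147442  0.65722768] [-0.42993589  0.37331649  0.52906741]
[[483.72948345   0.         283.29367706]
 [  0.         483.72948345 213.91285628]
 [  0.           0.           1.        ]] [ 2.16577877 -2.13114414  0.19989422] [-0.2620264   0.59211195  0.84909605]
```

View pics/scene0.png

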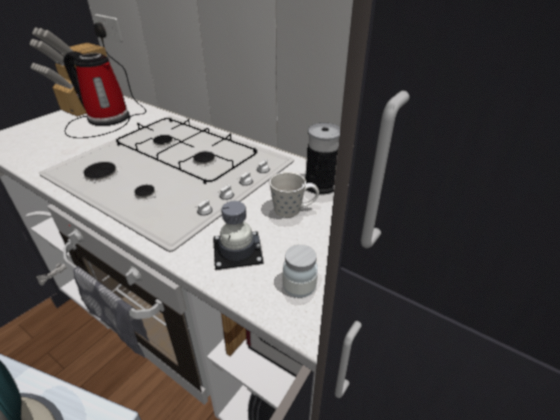

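View pics/top0.png

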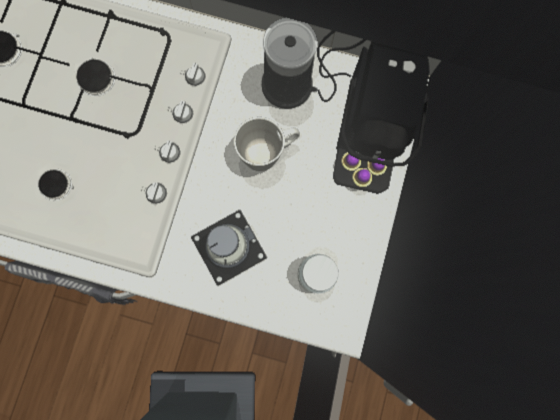

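The top view shows the bottle and holder near (228,247), with the cap at about (222,240). The mug is at (260,145) and the jar at (319,273). The scene view agrees, with the cap at (234,214) and the jar at (300,270).

```bash
cat > h.py <<'E'
import cv2,numpy as np
from scipy.spatial.transform import Rotation as R
def cast(im,uv,z,pose=None):
    """pixels -> world points on plane z; pose=(pos,quat wxyz) for the wrist camera"""
    uv=np.asarray(uv,float).reshape(-1,2)
    d=np.c_[uv,np.ones(len(uv))]@np.linalg.inv(im["K"]).T
    if pose is None:
        Rm=cv2.Rodrigues(np.asarray(im["rvec"]))[0]; C=-Rm.T@np.ravel(im["tvec"]); D=d@Rm
    else:
        q=R.from_quat(np.roll(pose[1],-1)).as_matrix(); T=im["T_tool_cam"]
        C=pose[0]+q@T[:3,3]; D=d@(q@T[:3,:3]).T
    return C+D*((z-C[2])/D[:,2])[:,None]
E
python3 - <<'E'
from h import *
from rig import optics
im=optics.get_image("top");p=im["pixels"]
print("plate",cast(im,[[240,211],[266,255],[220,284],[192,240]],.008).round(4), cast(im,[[240,211],[266,255],[220,284],[192,240]],.008).mean(0))
print("cap",cast(im,[222,240],.128),"jar",cast(im,[319,273],.09),"mug",cast(im,[260,140],.09))
c=p[200:295,180:280]
cv2.imwrite("pics/crop.png",cv2.resize(c,None,fx=6,fy=6,interpolation=cv2.INTER_CUBIC))
E
```

```text
plate [[ 0.6075 -0.169   0.008 ]
 [ 0.5226 -0.2213  0.008 ]
 [ 0.4662 -0.1351  0.008 ]
 [ 0.5492 -0.0784  0.008 ]] [ 0.53637734 -0.15094102  0.008     ]
cap [[ 0.53748144 -0.14829396  0.128     ]] jar [[ 0.4864255  -0.31544436  0.09      ]] mug [[ 0.72562227 -0.20715884  0.09      ]]
```

View pics/crop.png

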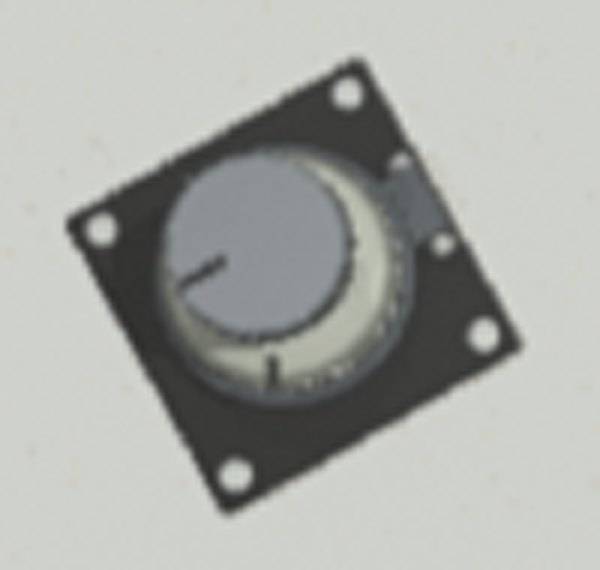

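The crop shows the cap's centre at about (222.8,241), the cap stroke at (214,245.3), the shoulder stroke at (225.3,262.3) and the clamp screw on the opposite side at (250,234).

```bash
python3 - <<'E'
from h import *
from rig import optics
im=optics.get_image("top")
c,m=cast(im,[[222.8,241],[214,245.3]],.128); s=cast(im,[225.3,262.3],.069)[0]
pl=cast(im,[[240,211],[266,255],[220,284],[192,240]],.008)
print(c,m)
ang=lambda d:np.degrees(np.arctan2(d[1],d[0]))
print("cap ang",ang(m-c),np.hypot(*(m-c)[:2])," shoulder",ang(s-c),np.hypot(*(s-c)[:2]))
print("plate x",ang(pl[2]-pl[1]),ang(pl[3]-pl[0]), "tool y yaw from quat")
E
```

```text
[ 0.53581818 -0.1496911   0.128     ] [ 0.52833901 -0.13523219  0.128     ]
cap ang 117.35120120976417 0.01627875636708754  shoulder 179.64676301770996 0.032046668401179076
plate x 123.20488792922521 122.75588021536522 tool y yaw from quat
```

{"op": "send_rows", "data": {"increments": [{"gripper":-1,"linear":[0.017,-0.0345,0],"delta_rot":[0,0,-0.069]},{"gripper":-1,"linear":[0.034,-0.069,0],"delta_rot":[0,0,-0.138]},{"gripper":-1,"linear":[0.051,-0.1035,0],"delta_rot":[0,0,-0.207]},{"gripper":-1,"linear":[0.068,-0.138,0],"delta_rot":[0,0,-0.276]},{"gripper":-1,"linear":[0.085,-0.1725,0],"delta_rot":[0,0,-0.345]},{"gripper":-1,"linear":[0.102,-0.207,0],"delta_rot":[0,0,-0.414]},{"gripper":-1,"linear":[0.119,-0.2415,0],"delta_rot":[0,0,-0.483]},{"gripper":-1,"linear":[0.136,-0.276,0],"delta_rot":[0,0,-0.552]}], "newtons": 40}}

```text
clock: 1.0
position: [0.3328, 0.263, 0.2313]
ee_rot: [0.0, 0.436, 0.9, 0.0]
contact_force: [1.0, 0.2, 0.3]
width: 0.0855
gripper_force: 0.0
```

{"op": "send_rows", "data": {"increments": [{"gripper":-1,"linear":[0.017,-0.0345,0],"delta_rot":[0,0,-0.069]},{"gripper":-1,"linear":[0.034,-0.069,0],"delta_rot":[0,0,-0.138]},{"gripper":-1,"linear":[0.051,-0.1035,0],"delta_rot":[0,0,-0.207]},{"gripper":-1,"linear":[0.068,-0.138,0],"delta_rot":[0,0,-0.276]},{"gripper":-1,"linear":[0.085,-0.1725,0],"delta_rot":[0,0,-0.345]},{"gripper":-1,"linear":[0.102,-0.207,0],"delta_rot":[0,0,-0.414]},{"gripper":-1,"linear":[0.119,-0.2415,0],"delta_rot":[0,0,-0.483]},{"gripper":-1,"linear":[0.136,-0.276,0],"delta_rot":[0,0,-0.552]}]}}

```text
clock: 1.8
position: [0.4689, -0.0132, 0.2313]
ee_rot: [0.0, 0.665, 0.746, 0.0]
contact_force: [0.7, 0.9, -0.6]
width: 0.0855
gripper_force: 0.0
```

{"op": "send_rows", "data": {"increments": [{"gripper":-1,"linear":[0.017,-0.0345,0],"delta_rot":[0,0,-0.069]},{"gripper":-1,"linear":[0.034,-0.069,0],"delta_rot":[0,0,-0.138]},{"gripper":-1,"linear":[0.051,-0.1035,0],"delta_rot":[0,0,-0.207]},{"gripper":-1,"linear":[0.067,-0.138,0],"delta_rot":[0,0,-0.276]},{"gripper":-1,"linear":[0.067,-0.138,0],"delta_rot":[0,0,-0.276]},{"gripper":-1,"linear":[0.067,-0.138,0],"delta_rot":[0,0,-0.276]}]}}

```text
clock: 2.4
position: [0.5353, -0.1501, 0.2306]
ee_rot: [-0.001, 0.761, 0.649, -0.0]
contact_force: [-0.2, 0.8, -0.8]
width: 0.0856
gripper_force: 0.0
```

```bash
python3 - <<'E'
from h import *
from rig import optics,get_state
s=get_state();im=optics.get_image("wrist");print(s["position"],s["ee_rot"],s["contact_force"],s["qpos"])
cv2.imwrite("pics/w1.png",im["pixels"]);print(im["T_tool_cam"],im["K"])
import pickle;pickle.dump((s,im),open("w1.pkl","wb"))
E
```

```text
[ 0.53530559 -0.15006097  0.23062409] [-8.76006301e-04  7.61087038e-01  6.48649144e-01 -1.99678827e-04] [-0.22510296  0.84866115 -0.75742421] [-3.98757137e-01  2.48527672e-01  1.54525867e+00  4.41599030e-04
  1.34955087e+00 -2.39675160e-01]
[[ 1.36799363e-03 -9.49543304e-01 -3.13632973e-01  8.05030419e-02]
 [ 9.99998980e-01  1.42771215e-03  3.92743317e-05  3.43544552e-04]
 [ 4.10484928e-04 -3.13632707e-01  9.49544289e-01 -1.43109235e-01]
 [ 0.00000000e+00  0.00000000e+00  0.00000000e+00  1.00000000e+00]] [[289.60787382   0.         276.83630422]
 [  0.         289.60787382 214.53882425]
 [  0.           0.           1.        ]]
```

View pics/w1.png

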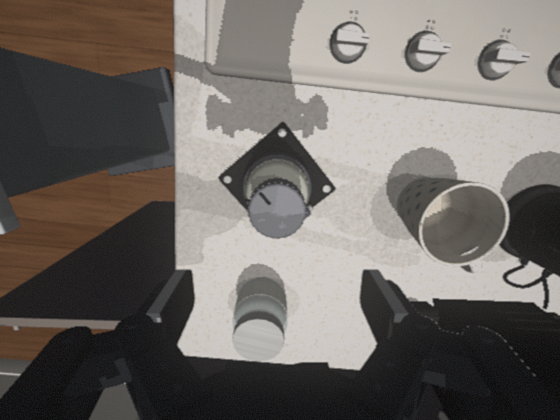

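The wrist view shows the cap's disc at about (277,209), spanning columns 249–305 with its far edge at row 238. The mug, jar and fingers are clear of it.

```bash
python3 - <<'E'
from h import *
import pickle
s,im=pickle.load(open("w1.pkl","rb"))
g=im["pixels"][165:250,235:320].copy()
cv2.imwrite("pics/w1c.png",cv2.resize(g,None,fx=7,fy=7,interpolation=cv2.INTER_CUBIC))
P=(s["position"],s["ee_rot"])
print(cast(im,[[277,209.5],[249,209],[305,209],[277,238]],.128,P))
E
```

```text
[[ 0.5362865  -0.14602815  0.128     ]
 [ 0.51179724 -0.14167599  0.128     ]
 [ 0.56091174 -0.14946067  0.128     ]
 [ 0.5319866  -0.17307968  0.128     ]]
```

View pics/w1c.png

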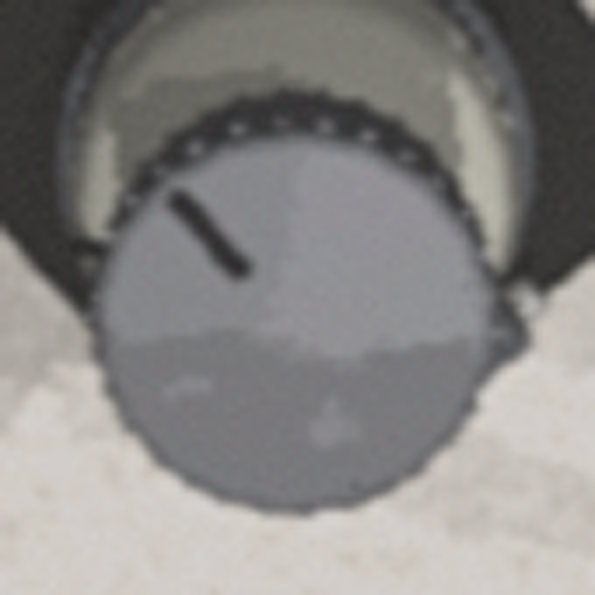

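The crop shows the cap's top disc spanning columns 100–490 and rows 137–512. In the full picture its centre is at about (277.1,211.4) and the stroke's centre at about (265,198.6).

```bash
python3 - <<'E'
from h import *
import pickle
s,im=pickle.load(open("w1.pkl","rb"))
P=(s["position"],s["ee_rot"])
q=cast(im,[[277.1,184.6],[277.1,238.1],[249.3,211.4],[305,211.4],[265,198.6]],.128,P)
c1=(q[0]+q[1])/2;c2=(q[2]+q[3])/2
print(c1,c2,np.linalg.norm(q[0]-q[1]),np.linalg.norm(q[2]-q[3]))
c=np.array([c2[0],c1[1],0]);d=q[4]-c1;print(np.degrees(np.arctan2(d[1],d[0])),np.hypot(*d[:2]))
E
```

```text
[ 0.53598483 -0.14849372  0.128     ] [ 0.53613545 -0.14779735  0.128     ] 0.05001608741270612 0.04959562879198732
121.34018820609533 0.01639860751706924
```

{"op": "send_rows", "data": {"increments": [{"gripper":-1,"linear":[0.001,0.001,-0.03],"delta_rot":[0,0,0]},{"gripper":-1,"linear":[0.001,0.001,-0.06],"delta_rot":[0,0,0]},{"gripper":-1,"linear":[0.001,0.001,-0.085],"delta_rot":[0,0,0]},{"gripper":-1,"linear":[0.001,0.001,-0.105],"delta_rot":[0,0,0]},{"gripper":-1,"linear":[0.001,0.001,-0.12],"delta_rot":[0,0,0]},{"gripper":-1,"linear":[0.001,0.001,-0.132],"delta_rot":[0,0,0]},{"gripper":-1,"linear":[0.001,0.001,-0.139],"delta_rot":[0,0,0]},{"gripper":-1,"linear":[0.001,0.001,-0.139],"delta_rot":[0,0,0]}]}}

```text
clock: 3.25
position: [0.5359, -0.1478, 0.0918]
ee_rot: [-0.001, 0.76, 0.649, -0.0]
contact_force: [1.2, -0.2, 0.5]
width: 0.0855
gripper_force: 0.0
```

{"op": "send_rows", "data": {"increments": [{"gripper":1,"linear":[0,0,0],"delta_rot":[0,0,0]},{"gripper":1,"linear":[0,0,0],"delta_rot":[0,0,0]},{"gripper":1,"linear":[0,0,0],"delta_rot":[0,0,0]},{"gripper":1,"linear":[0,0,0],"delta_rot":[0,0,0]},{"gripper":1,"linear":[0,0,0],"delta_rot":[0,0,0]},{"gripper":1,"linear":[0,0,0],"delta_rot":[0,0,0]}], "newtons": 30}}

```text
clock: 3.85
position: [0.5363, -0.1486, 0.0929]
ee_rot: [0.0, 0.761, 0.649, -0.0]
contact_force: [-2.5, 0.7, 4.3]
width: 0.052
gripper_force: 30.9
```

{"op": "send_rows", "data": {"increments": [{"gripper":1,"linear":[0,0,0],"delta_rot":[0,0,0]},{"gripper":1,"linear":[0,0,-0.002],"delta_rot":[0,0,0]},{"gripper":1,"linear":[0,0,-0.004],"delta_rot":[0,0,0]},{"gripper":1,"linear":[0,0,-0.005],"delta_rot":[0,0,0]},{"gripper":1,"linear":[0,0,-0.005],"delta_rot":[0,0,0]},{"gripper":1,"linear":[0,0,-0.005],"delta_rot":[0,0,0]}], "newtons": 70}}

```text
clock: 4.45
position: [0.5364, -0.1486, 0.088]
ee_rot: [0.0, 0.761, 0.649, -0.0]
contact_force: [-2.3, 0.8, 7.0]
width: 0.0511
gripper_force: 71.8
```

{"op": "send_rows", "data": {"increments": [{"gripper":1,"linear":[0,0,-0.0012],"delta_rot":[0,0,0]},{"gripper":1,"linear":[0,0,-0.0012],"delta_rot":[0,0,0]},{"gripper":1,"linear":[0,0,-0.0012],"delta_rot":[0,0,0]}]}}

```text
clock: 4.75
position: [0.5363, -0.1486, 0.087]
ee_rot: [0.0, 0.761, 0.649, -0.0]
contact_force: [-3.5, 1.8, 7.8]
width: 0.051
gripper_force: 71.9
```

```bash
python3 - <<'E'
from rig import optics,get_state
import cv2,numpy as np
f=[]
for i in range(4):
    im=optics.get_image("top"); s=get_state(); f.append(np.r_[s["contact_force"],s["position"][2],s["moment"]])
print(np.round(f,4))
cv2.imwrite("pics/t2.png",cv2.resize(im["pixels"][170:295,150:310],None,fx=4,fy=4,interpolation=cv2.INTER_CUBIC))
E
```

```text
[[-3.8057  0.5308  7.9969  0.087   0.1784  0.5501 -0.0304]
 [-3.4306  0.7782  7.8138  0.087   0.1284  0.5284  0.0095]
 [-4.2108  1.137   8.0052  0.087   0.1646  0.6018 -0.0668]
 [-3.7978  1.4774  7.6123  0.087   0.1508  0.5651 -0.0153]]
```

{"op": "send_rows", "data": {"increments": [{"gripper":1,"linear":[0,0,0],"delta_rot":[0,0,0.05]},{"gripper":1,"linear":[0,0,0],"delta_rot":[0,0,0.11]},{"gripper":1,"linear":[0,0,0],"delta_rot":[0,0,0.17]},{"gripper":1,"linear":[0,0,0],"delta_rot":[0,0,0.23]},{"gripper":1,"linear":[0,0,0],"delta_rot":[0,0,0.29]},{"gripper":1,"linear":[0,0,0],"delta_rot":[0,0,0.35]}]}}

```text
clock: 5.55
position: [0.5368, -0.1484, 0.0871]
ee_rot: [0.0, 0.635, 0.772, 0.0]
contact_force: [-2.8, 1.5, 8.2]
width: 0.051
gripper_force: 71.9
```

```bash
python3 -c "
from rig import get_state
s=get_state();print(s['contact_force'],s['moment'],s['position'],s['qpos'])"
```

```text
[-2.75514446  1.50990194  8.20597952] [ 0.27644163  0.44096436 -0.07212846] [ 0.53678137 -0.1484216   0.08713761] [-3.95102533e-01  3.66947144e-01  1.75796551e+00  7.16282503e-04
  1.01577158e+00 -5.89516981e-01]
```

{"op": "send_rows", "data": {"increments": [{"gripper":1,"linear":[0,0,0],"delta_rot":[0,0,0.1]},{"gripper":1,"linear":[0,0,0],"delta_rot":[0,0,0.2]},{"gripper":1,"linear":[0,0,0],"delta_rot":[0,0,0.3]},{"gripper":1,"linear":[0,0,0],"delta_rot":[0,0,0.4]},{"gripper":1,"linear":[0,0,0],"delta_rot":[0,0,0.5]},{"gripper":1,"linear":[0,0,0],"delta_rot":[0,0,0.6]},{"gripper":1,"linear":[0,0,0],"delta_rot":[0,0,0.7]},{"gripper":1,"linear":[0,0,0],"delta_rot":[0,0,0.7]}]}}

```text
clock: 6.35
position: [0.5369, -0.1484, 0.0872]
ee_rot: [0.001, 0.332, 0.943, 0.0]
contact_force: [-2.5, 2.6, 8.7]
width: 0.0506
gripper_force: 71.8
```

```bash
python3 - <<'E'
from rig import optics,get_state
import cv2,numpy as np
s=get_state();print(s['contact_force'],s['moment'],s['position'],s['ee_rot'])
im=optics.get_image("wrist")
cv2.imwrite("pics/w2.png",im["pixels"])
E
```

```text
[-2.5489645   2.56752435  8.66083205] [0.228367   0.42943002 0.01013234] [ 0.53692801 -0.14842962  0.08718043] [6.33153748e-04 3.32181676e-01 9.43215175e-01 2.57915207e-04]
```

View pics/w2.png

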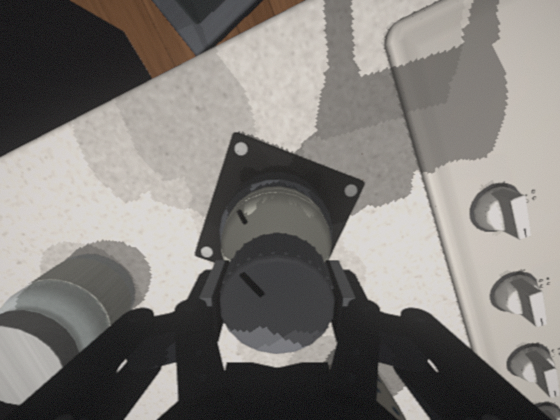

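The wrist view shows the cap stroke at (243,273)–(263,296), running parallel to the shoulder stroke at (241,216). The cap turned with the gripper and can be lifted.

{"op": "send_rows", "data": {"increments": [{"gripper":1,"linear":[0,0,0.004],"delta_rot":[0,0,0]},{"gripper":1,"linear":[0,0,0.008],"delta_rot":[0,0,0]},{"gripper":1,"linear":[0,0,0.012],"delta_rot":[0,0,0]},{"gripper":1,"linear":[0,0,0.016],"delta_rot":[0,0,0]}]}}

```text
clock: 6.8
position: [0.5366, -0.1488, 0.102]
ee_rot: [-0.0, 0.333, 0.943, -0.0]
contact_force: [0.0, -0.3, -1.1]
width: 0.0507
gripper_force: 72.6
```

{"op": "send_rows", "data": {"increments": [{"gripper":1,"linear":[0,0,0.009],"delta_rot":[0,0,0]},{"gripper":1,"linear":[0,0,0.018],"delta_rot":[0,0,0]},{"gripper":1,"linear":[0,0,0.027],"delta_rot":[0,0,0]},{"gripper":1,"linear":[0,0,0.036],"delta_rot":[0,0,0]},{"gripper":1,"linear":[0,0,0.045],"delta_rot":[0,0,0]},{"gripper":1,"linear":[0,0,0.052],"delta_rot":[0,0,0]},{"gripper":1,"linear":[0,0,0.052],"delta_rot":[0,0,0]},{"gripper":1,"linear":[0,0,0.052],"delta_rot":[0,0,0]}]}}

```text
clock: 7.6
position: [0.5365, -0.1486, 0.1542]
ee_rot: [0.0, 0.333, 0.943, 0.0]
contact_force: [-0.5, -0.4, 0.7]
width: 0.0511
gripper_force: 72.7
```

```bash
python3 - <<'E'
from rig import optics,get_state
import cv2,numpy as np
s=get_state();print(s['contact_force'],s['position'],s['ee_rot'],s['width'])
w=optics.get_image("wrist")["pixels"];a=optics.get_image("scene")["pixels"][130:300,170:350]
a=cv2.resize(a,None,fx=420/170*0.93,fy=420/170,interpolation=cv2.INTER_CUBIC)[:,:380]
cv2.imwrite("pics/f.png",np.hstack([w[:,70:490],a]))
E
```

```text
[-0.53002252 -0.38177856  0.70433296] [ 0.53647743 -0.14856576  0.15420783] [6.80817742e-05 3.32915326e-01 9.42956722e-01 3.85343914e-05] 0.051128585504206285
```

View pics/f.png

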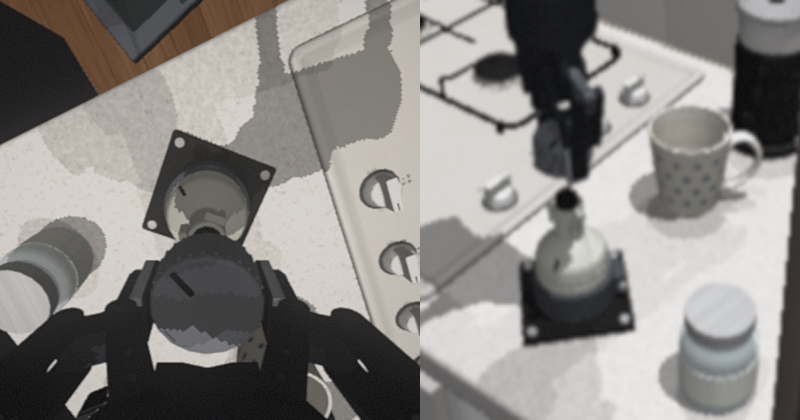

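The wrist half shows the cap level in the pads at about (208,300). The scene half shows the bare neck and dark seal at (567,198), below the held cap, with the jar and mug where they were.

```bash
python3 -c "
from rig import sign_off
print(sign_off())"
```

```text
the job is handed in; nothing more can be done
None
```

The cap was pushed down, turned 60° anticlockwise to the shoulder stroke and lifted off; I handed the job in with it held level about 4–5 cm over the neck, and the jar and mug untouched.

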